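# Park the cordless iron on its charging base and lock it

### The job

Put the iron away on its charging base: slide it over the mat, sole down and nose first (do not lift it), up over the ramp until its heel has dropped in behind the lip and the sole lies flat and straight on the sloping plate. Then push the orange toe lock all the way over the tip of the sole so the base can be carried. Leave the spray can, water bottle and peg basket where they are.

Things in the scene. Friction and masses are not known exactly. Their poses are not given: they have to be found in the camera images.
- iron: Cordless iron, 225 long, 110 wide, 130 tall, 0.7-0.95 kg; steel sole 8 thick that glides easily (friction about 0.25), white and teal body, black handle. Origin: underside of the sole, middle of its straight heel edge; x along the sole to the nose, y left, z up. Sole 110 wide from x 20 to 80, 90 at x 140, 60 at x 180, a point at 225. The body ends at x 190: the sole's tip is a bare ledge
- iron_handle (a point): Middle of the iron's black handle bar, 85 ahead of the heel and 119 above the sole's underside. The bar runs along the iron's x (clear from x 45 to x 125), 30 wide, 24 high (107 to 131 above the underside), with 40 of open space under it
- iron_heel (a point): Point on the iron's flat upright heel face (plane x = 0 of the iron), 85 above the sole's underside, mid-width. The face is 100 wide at 30 above the underside, 84 wide at 105, 48 at its top (130): a good face to push on
- iron_nose (a point): Tip of the iron's sole, 225 ahead of the heel edge, level with the sole's underside (the edge there is turned up by 4)
- dock: Low white charging base, fixed to the table, 325 long, 165 wide. Origin: on the table, mid-width, 160 uphill of the ramp's foot; x uphill (the way the nose must point), y left. From x -160 a dark ramp rises over 47 to a lip 14 high (x -113 to -108). Flared cheeks 26 high lead in beside it: 149 apart at the foot, 122 at the lip. Behind the lip the plate starts 5.5 lower
- plate: The base's sloping grey plate, rising at 9 degrees, on which the sole must lie. Origin: on its surface, mid-width, against the back of the lip, 8.5 above the table; x uphill along the surface, z square to it. Cheeks 122 apart, 20 high, run from x 0 to 130; a nose stop 11 high stands at x 232, so the iron has 7 of play. Home: iron origin at this origin, its axes along these axes
- toe_lock (a joint): Slide of the orange toe lock at the high end of the base, in m: 0 open, 0.025 fully shut (hard stop). It shuts down the slope, along the plate's -x, towards the iron; about 2 N of friction, stays where it is left. Shut, its flat tongue reaches 5 above the tip of the sole and about 20 past the nose stop. The tongue never blocks the nose sliding in under it
- toe_lock_tab (a point): Middle of the top of the lock's upright orange tab, which is 34 wide across the slope, 12 thick along it and stands 25 above the tongue: its top is 44 above the plate's surface plane, the housing walls beside it reach 26. When open the tab stands at x 278 of the plate, just past the base's high end (x 275): free space lies behind it
- spray_can: White starch spray can, blue cap, 52 across, 170 tall; origin under its middle. Bystander
- water_bottle: Clear bottle of distilled water, 68 across, 190 tall; origin under its middle. Bystander
- peg_basket: Open slatted wooden basket, 90 x 120, 70 tall; origin under its middle. Bystander

How it is judged:
By the outcome, as a careful person would: the job done as asked, in the order asked, and still so for the second after the job is handed in, with the robot touching nothing.
It also fails if it takes over 64 s, if anything falls off the work surface, if the arm or the gripper's body presses on something with over 40 N, if the wrist force passes 120 N, or if a joint passes its speed limit or range.

### The arm

A 6-joint arm with a two-finger parallel gripper is mounted at the origin on the work surface. World frame = base frame: x ahead of the robot, y to its left, z up, the work surface at z = 0. Lengths are in mm, angles in rad, forces in N, time in s.
With the tool pointing down it reaches from about 400 to 925 mm from the base axis. Payload 12.5 kg.
Tool frame: the origin (TCP) lies at the centre of the arm's flange, where the gripper is bolted on; the fingertips stand 190 mm ahead of it and the grasp point (between the pads) lies env.grip_point_offset ahead of it (env.grip_point_offset is the distance from the TCP to the grasp point, in mm); z points along the fingers, x is the direction in which the jaws open and shut, and the axes are right-handed (so a half turn about z gives the same grasp; the last joint's range is limited). The gripper opens to 95 mm and grips with 3 to 60 N. Pads are 20 mm wide; open, the fingers measure 119 mm over their backs; the gripper's body (75 mm by 180 mm) begins 59 mm behind the grasp point.
Start: joints at [1.188, 0.491, 1.559, -0, 1.092, -0.106], TCP at [170.775, 601.216, 404.761] pointing down, gripper open.
Joint ranges: [-3.1, 3.1], [-0.84, 2.19], [0.05, 2.79], [-1.13, 4.28], [0.06, 2.93], [-2.69, 2.69]. Speed limits (rad/s): [2.22, 2.22, 2.79, 3.14, 3.14, 3.14].

### API

Orientations are given as [roll, pitch, yaw] about the fixed x, y, z axes, in that order (R = Rz(yaw) Ry(pitch) Rx(roll)).
In Python, from cell import state, read_camera, camera_model, job_done, env gives the robot as it stands.
- The arm moves only by the tool arm_command, never from a script. Its argument "steps" is a list of rows, each a list of 6 numbers: the shift along the tool's x, y, z in cm, then the turn, a rotation vector about the tool's x, y, z in degrees. In form: [[dx, dy, dz, rx, ry, rz], ...]. A call has 1 to 12 rows; each row is the pose to reach, as a shift and turn from the pose commanded when the call began, along the tool's axes at that moment; what a row does not reach only later rows make up. A row lasts 1/12 s, in which the tool goes at most 41.7 mm and 7.16 degrees, less where a joint would pass 70% of its speed; a pose out of reach is approached as far as the arm can. A call with a gripper value outside its range is refused whole. "jaw" is the finger opening in cm, from 0 to 9.51, set as the call begins (left out, the last holds). The fingers move at their own pace and stop on an object; the grip force is fixed at half the most. Time passes only in rows, so rows that repeat a pose let the fingers close. It gives the time, the measured TCP pose, the force and the opening at its end, in the units of the state.
- state(): the state, without advancing time (a new reading comes with each control period).
- read_camera(name): name is "scene" or "top" or "wrist"; returns the picture (384x512x3 uint8, red, green, blue); there is no depth.
- camera_model(name): a dict with "K" (3x3 intrinsics, pixels), "k1" (the pictures are not rectified: a ray, as slopes to the right and down, at radius r is drawn at 1 + k1 r^2 times it, then the intrinsics apply), "xyz" and "rotation" of the camera in the world. Camera axes: x right, y up, looking along -z (the intrinsics and any distortion apply to the point x, -y, -z); pixel columns grow to the right and rows downward; lengths in mm; the calibration is good to about 2 mm. A picture is of the moment at which its call begins: read the wrist's pose just before it. camera_model takes no time and is no camera call; for the wrist camera it gives the pose at the moment of the call.
- job_done(): hands the job in, once; it reports no verdict.
The state is a dict: "t": time; "joints": joint angles; "qvel": joint speeds; "tau": joint torques, N m; "eef_pos": TCP position; "tcp_rot": TCP orientation; "ft_force": force on the tool from outside, world axes, zero at the start; "moment": the same for the moment, N m; "opening": opening from 0.0 (shut) to 1.0 (fully open).
Only numpy, scipy, OpenCV 4.12 (cv2) and the standard library are available. Lean on these libraries where they do the work, as an engineer would, in place of code of your own. Each camera call takes 0.05 s, during which the arm holds its last target. There are 200 camera calls.

## Working session

There is one attempt and no reset: what is moved stays moved. The work goes in short steps, Python scripts to look and compute and a tool call to move; the robot and the scene stay as the last step left them, time stands still between calls to the robot, and variables do not carry over. Pictures are saved under pics/ and viewed, about 8 in all and at most 12, crops included, and the job is handed in when it is done.

Besides the shell and the picture viewer there is one more tool, called after "Call:" by a JSON object that holds its "fn" and its "kwargs", one argument or row to a line. arm_command: Moves the arm, as the interface text tells. Its arguments: {"type":"object","properties":{"steps":{"type":"array"},"jaw":{"type":"number"}},"required":["steps"]}

```bash
ls; mkdir -p pics
python3 - <<'E'
from cell import state, read_camera, camera_model, env
import cv2
print(state(), env.grip_point_offset)
for n in("top","scene"):
    print(n,camera_model(n))
    cv2.imwrite(f"pics/{n}0.png",read_camera(n)[:,:,::-1])
E
```

```text
pics
{'t': 0.0, 'joints': array([ 1.18838575e+00,  4.91580761e-01,  1.55943827e+00,  2.57827800e-05,
        1.09172956e+00, -1.05591641e-01]), 'qvel': array([-1.20355054e-03,  4.22359050e-04,  2.72508946e-04,  6.93920170e-04,
       -1.00164506e-03, -8.81779940e-05]), 'tau': array([-2.16543827e-03, -6.12627983e+01, -2.58175278e+01,  6.91377791e-02,
        4.83179174e-02, -1.04525491e-04]), 'eef_pos': array([170.771698  , 601.18864324, 404.15231059]), 'tcp_rot': array([-3.14144808e+00,  1.14708758e-03,  1.29396558e+00]), 'ft_force': array([0.30107683, 1.11863435, 0.15176158]), 'moment': array([0.00246099, 0.04226436, 0.00451502]), 'opening': 0.9979432904878077} 171.3
top {'K': array([[382.67733788,   0.        , 262.34927754],
       [  0.        , 382.67733788, 190.74315705],
       [  0.        ,   0.        ,   1.        ]]), 'k1': 0.011936815077478447, 'xyz': array([ 488.93183752,  -18.31589656, 1196.45849903]), 'rotation': array([ 0.08853872, -0.00817794, -1.5771068 ])}
scene {'K': array([[380.91997471,   0.        , 256.92060465],
       [  0.        , 380.91997471, 184.41210846],
       [  0.        ,   0.        ,   1.        ]]), 'k1': -0.09151936904891776, 'xyz': array([1256.1755522 , -329.59132942,  926.49900548]), 'rotation': array([ 7.28728264e-01, -5.82510587e-04,  1.11618579e+00])}
```

View pics/top0.png

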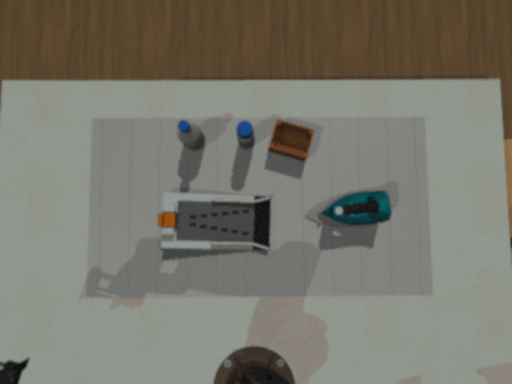

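View pics/scene0.png

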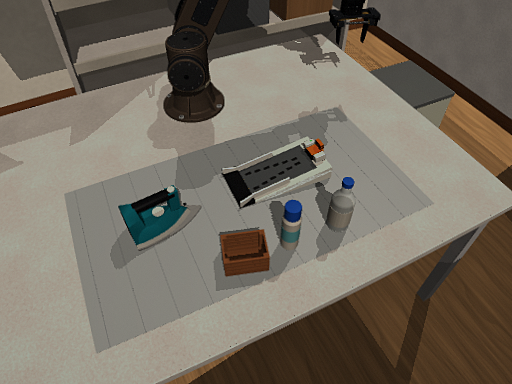

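```bash
cat > h.py <<'E'
from cell import state, read_camera, camera_model, env
import numpy as np, cv2
from scipy.spatial.transform import Rotation as Ro
def cam(n):
    m=camera_model(n); return m['K'],m['k1'],np.array(m['xyz']),Ro.from_euler('xyz',m['rotation']).as_matrix()
def pix2w(m,uv,z):
    K,k1,p,R=m; d=cv2.undistortPoints(np.array([[uv]],float),K,np.array([k1,0,0,0]))[0,0]
    v=R@np.array([d[0],-d[1],-1]); return p+v*(z-p[2])/v[2]
def w2pix(m,P):
    K,k1,p,R=m; c=(np.atleast_2d(P)-p)@R; s=np.c_[c[:,0],-c[:,1]]/-c[:,2:]
    s=s*(1+k1*(s**2).sum(1,keepdims=True)); return s@K[:2,:2].T+K[:2,2]
def H(x,y,z,yaw,pitch=0):
    T=np.eye(4);T[:3,:3]=Ro.from_euler('xyz',[0,pitch,yaw]).as_matrix();T[:3,3]=x,y,z;return T
def ap(T,P): return np.atleast_2d(P)@T[:3,:3].T+T[:3,3]
SOLE=np.array([[0,-45,0],[20,-55,0],[80,-55,0],[140,-45,0],[180,-30,0],[225,0,4],[180,30,0],[140,45,0],[80,55,0],[20,55,0],[0,45,0]],float)
BAR=np.array([[45,-15,131],[125,-15,131],[125,15,131],[45,15,131]],float)
PL=np.array([[0,-61,0],[130,-61,0],[232,-61,0],[232,61,0],[130,61,0],[0,61,0]],float)
def plate(D): 
    return D@H(-108,0,8.5,0,-np.radians(9))
def poly(img,m,P,s,o,c): cv2.polylines(img,[np.round((w2pix(m,P)-o+.5)*s).astype(int)],True,c,1)
E
python3 - <<'E'
from h import *
im=cv2.imread('pics/top0.png')
c=im[170:270,150:400]; cv2.imwrite('pics/c.png',cv2.resize(c,None,fx=3.2,fy=3.2,interpolation=cv2.INTER_CUBIC))
m=cam('top')
print('iron tip',pix2w(m,(321,212),4),'bar',pix2w(m,(343,210),131),pix2w(m,(377,208),131))
print('dock',[pix2w(m,p,0).round() for p in ((271,250),(271,197),(162,250),(162,193))])
E
```

```text
iron tip [ 527.21069698 -211.07630965    4.        ] bar [ 528.34387095 -251.98953184  131.        ] [ 533.37587201 -346.9632736   131.        ]
dock [array([411., -54.,   0.]), array([575., -56.,   0.]), array([413., 282.,   0.]), array([590., 285.,   0.])]
```

View pics/c.png

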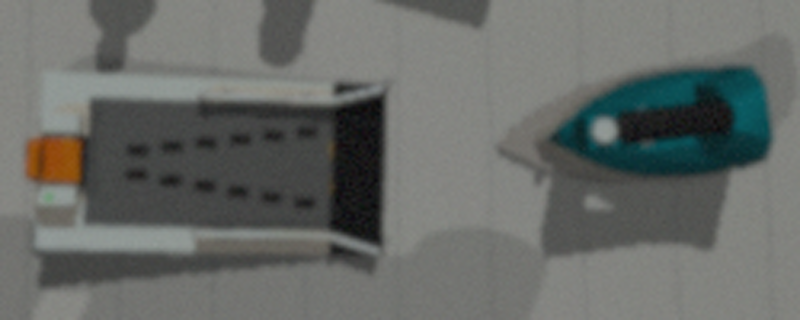

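```bash
cat > fit.py <<'E'
from h import *
from scipy.optimize import least_squares
m=cam('top'); o=lambda a,b:np.array([150+a/3.2-.34,170+b/3.2-.34])
ip=np.array([[225,0,4],[190,0,8],[0,0,125]]); iu=np.array([o(498,150),o(553,138),o(769,114)])
fi=least_squares(lambda q:(w2pix(m,ap(H(q[0],q[1],0,q[2]),ip))-iu).ravel(),[530,-430,1.57])
print('iron',fi.x,fi.fun.round(1))
dp=np.array([[-160,-78,20],[-160,78,20],[165,-82,50],[165,82,50],[-108,0,14]]);du=np.array([o(380,250),o(386,86),o(36,250),o(42,72),o(332,168)])
fd=least_squares(lambda q:(w2pix(m,ap(H(q[0],q[1],0,q[2]),dp))-du).ravel()[:],[495,100,1.57])
print('dock',fd.x,fd.fun.round(1))
I=H(fi.x[0],fi.x[1],0,fi.x[2]);D=H(fd.x[0],fd.x[1],0,fd.x[2])
out=[]
for n,(x0,y0,x1,y1),s in (('top',(150,170,400,270),3.2),('scene',(110,130,340,255),3.4)):
    im=cv2.imread(f'pics/{n}0.png')[y0:y1,x0:x1]; im=cv2.resize(im,None,fx=s,fy=s,interpolation=cv2.INTER_CUBIC);im=cv2.convertScaleAbs(im,alpha=1.4)
    M=cam(n);a=np.array([x0,y0])
    poly(im,M,ap(I,SOLE),s,a,(0,255,255));poly(im,M,ap(I,BAR),s,a,(0,0,255));P=plate(D)
    poly(im,M,ap(P,PL),s,a,(0,255,0));poly(im,M,ap(D,[[-160,-74.5,0],[-113,-61,14],[-113,61,14],[-160,74.5,0]]),s,a,(255,255,0))
    poly(im,M,ap(P,[[272,-17,44],[284,-17,44],[284,17,44],[272,17,44]]),s,a,(255,0,255))
    out.append(cv2.resize(im,(780,int(im.shape[0]*780/im.shape[1])))[:299])
cv2.imwrite('pics/ov.png',np.vstack([q[:299] for q in out])[:600])
E
python3 fit.py
```

```text
iron [ 542.19338063 -391.10106013    1.6858905 ] [ 1.8 -1.  -4.   1.4  2.  -0.4]
dock [502.49636377 108.15509802   1.54779975] [  2.1 -51.8  -0.5  50.6   1.5 -55.7  -2.6  55.1  -0.2  -1. ]
```

View pics/ov.png

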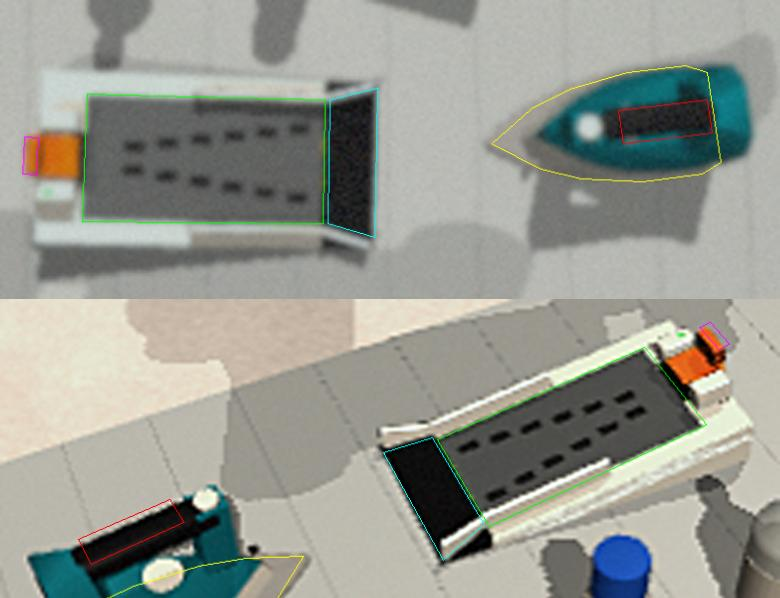

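```bash
cat >> h.py <<'E'
def rel(p0,r0,p1,r1):
    "row from tool pose 0 to pose 1 (mm, rpy) -> cm, deg"
    A=Ro.from_euler('xyz',r0);B=Ro.from_euler('xyz',r1)
    return np.r_[A.inv().apply(np.array(p1)-p0)/10,(A.inv()*B).as_rotvec(degrees=True)].round(2).tolist()
E
sed -i 's/\[-160,-78,20\],\[-160,78,20\],\[165,-82,50\],\[165,82,50\]/[-160,78,20],[-160,-78,20],[165,82,50],[165,-82,50]/; s/^out=\[\]/np.save("dock.npy",fd.x);np.save("iron.npy",fi.x);out=[]/' fit.py
python3 fit.py
python3 - <<'E'
from h import *
s=state();p,r=s['eef_pos'],s['tcp_rot']
a=([460,150,420],[np.pi,0,.7]);b=([532,-307,420],[np.pi,0,.115])
print(rel(p,r,*a),rel(*a,*b)); m=camera_model('wrist');print(m, Ro.from_euler('xyz',r).inv().apply(m['xyz']-p))
E
```

```text
iron [ 542.19338063 -391.10106013    1.6858905 ] [ 1.8 -1.  -4.   1.4  2.  -0.4]
dock [500.92697599 108.28490333   1.54293679] [ 1.2  0.1  0.3  0.3 -0.9 -0.2 -0.3  0.2 -0.3 -0.3]
[-35.5, 40.15, -1.55, 0.01, 0.06, 34.04] [-23.93, 39.59, 0.0, -0.0, -0.0, 33.52]
{'K': array([[324.78487906,   0.        , 258.90051025],
       [  0.        , 324.78487906, 186.01513164],
       [  0.        ,   0.        ,   1.        ]]), 'k1': -0.03527340563492211, 'xyz': array([100.064937  , 621.43346415, 384.22080231]), 'rotation': array([-0.27027266,  0.00201802,  1.29248333])} [  0.17472378 -73.52198904  20.02907225]
```

Call:
{"fn": "arm_command", "kwargs": {
  "steps": [
    [-35.5,40.1,-1.5,0,0,34],
    [-35.5,40.1,-1.5,0,0,34],
    [-35.5,40.1,-1.5,0,0,34],
    [-35.5,40.1,-1.5,0,0,34],
    [-35.5,40.1,-1.5,0,0,34],
    [-35.5,40.1,-1.5,0,0,34],
    [-35.5,40.1,-1.5,0,0,34],
    [-35.5,40.1,-1.5,0,0,34],
    [-35.5,40.1,-1.5,0,0,34],
    [-35.5,40.1,-1.5,0,0,34],
    [-35.5,40.1,-1.5,0,0,34],
    [-35.5,40.1,-1.5,0,0,34]
  ]
}}

```text
t: 1.1
eef_pos: [440.8, 178.3, 418.8]
tcp_rot: [-3.141, -0.0, 0.701]
ft_force: [1.8, 1.5, 0.3]
opening: 1.0
```

```bash
cat > go.py <<'E'
import sys
from h import *
# go.py x y z yaw tilt: target TCP (mm), yaw rad; tilt deg: fingertips lead towards tool -y
x,y,z,w,t=map(float,sys.argv[1:6]);s=state()
R=(Ro.from_euler('xyz',[np.pi,0,w])*Ro.from_euler('x',t,degrees=True)).as_euler('xyz')
print(s['t'],s['eef_pos'].round(1),s['tcp_rot'].round(3),s['ft_force'].round(1));print(rel(s['eef_pos'],s['tcp_rot'],[x,y,z],R))
E
python3 go.py 532 -307 420 .115 0
```

```text
1.1 [440.8 178.3 418.8] [-3.141 -0.     0.701] [1.8 1.5 0.3]
[-24.32, 42.98, -0.13, -0.01, 0.0, 33.55]
```

Call:
{"fn": "arm_command", "kwargs": {
  "steps": [
    [-23.9,39.6,0,0,0,33.5],
    [-23.9,39.6,0,0,0,33.5],
    [-23.9,39.6,0,0,0,33.5],
    [-23.9,39.6,0,0,0,33.5],
    [-23.9,39.6,0,0,0,33.5],
    [-23.9,39.6,0,0,0,33.5],
    [-23.9,39.6,0,0,0,33.5],
    [-23.9,39.6,0,0,0,33.5],
    [-23.9,39.6,0,0,0,33.5],
    [-23.9,39.6,0,0,0,33.5],
    [-23.9,39.6,0,0,0,33.5],
    [-23.9,39.6,0,0,0,33.5]
  ]
}}

```text
t: 2.1
eef_pos: [513.1, -282.1, 417.9]
tcp_rot: [3.141, -0.0, 0.112]
ft_force: [-0.6, 1.0, -0.6]
opening: 0.996
```

Call:
{"fn": "arm_command", "kwargs": {
  "steps": [
    [0,0,0,0,0,0],
    [0,0,0,0,0,0]
  ]
}}

```text
t: 2.27
eef_pos: [512.6, -276.4, 418.2]
tcp_rot: [-3.14, 0.001, 0.115]
ft_force: [-1.0, 0.2, -1.1]
opening: 1.003
```

Run:
```python
from h import *
m=cam('wrist');im=read_camera('wrist')[:,:,::-1].copy();cv2.imwrite('pics/w1raw.png',im);np.savez('w1.npz',K=m[0],k=m[1],p=m[2],R=m[3])
x=np.load('iron.npy');I=H(x[0],x[1],0,x[2]);im=cv2.resize(im,None,fx=1.5,fy=1.5)
poly(im,m,ap(I,SOLE),1.5,0,(0,255,255));poly(im,m,ap(I,BAR),1.5,0,(0,0,255));cv2.imwrite('pics/w1.png',im);print(state()['eef_pos'])
```

```text
[ 512.62598654 -275.63061559  418.45018568]
```

View pics/w1.png

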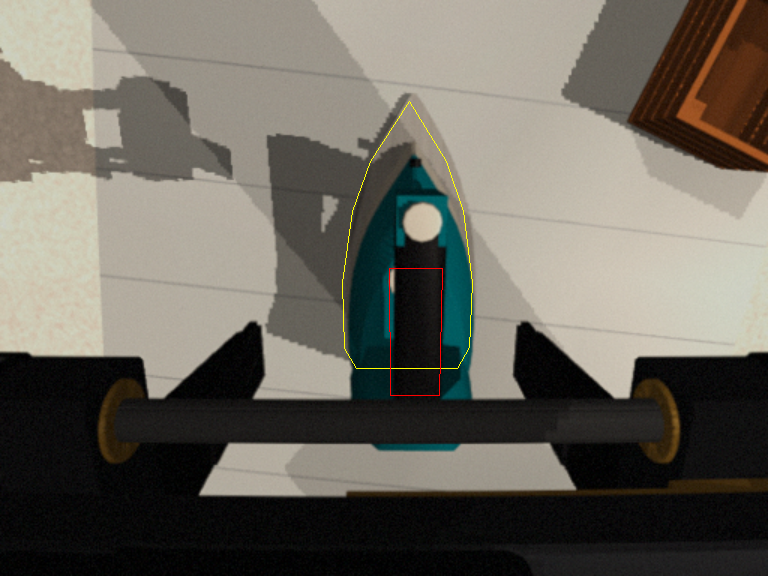

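Run:
```python
from h import *
from scipy.optimize import least_squares
d=np.load('w1.npz');mw=(d['K'],float(d['k']),d['p'],d['R']);mt=cam('top');o=lambda a,b:np.array([150+a/3.2-.34,170+b/3.2-.34])
w=lambda a,b:np.array([a/1.5-.17,b/1.5-.17])
def f(q):
    T=H(q[0],q[1],0,q[2])
    a=w2pix(mw,ap(T,[[225,0,3],[0,0,130],[85,0,131]]))-[w(410,93),w(417,449),w(419,300)]
    b=w2pix(mt,ap(T,[[225,0,3],[0,0,125]]))-[o(498,150),o(769,114)]
    a[2,1]=0
    return np.r_[a.ravel(),b.ravel()]
r=least_squares(f,[542,-384,1.68]);print(r.x,r.fun.round(1));np.save('iron.npy',r.x)
x=r.x;print('bar',ap(H(x[0],x[1],0,x[2]),[85,0,119]))
```

```text
[ 544.14171099 -385.00446351    1.69224185] [-0.2 -0.2 -0.   0.2 -0.5  0.  -0.1 -1.1 -0.2 -1.1]
bar [[ 533.84419802 -300.63052662  119.        ]]
```

```bash
python3 go.py 533.8 -300.6 420 .121 0;python3 go.py 533.8 -300.6 290 .121 0
```

```text
2.3167 [ 512.6 -275.6  418.5] [-3.141e+00  1.000e-03  1.160e-01] [ 0.3  0.7 -0.3]
[1.81, 2.73, -0.16, -0.05, 0.04, -0.27]
2.3167 [ 512.6 -275.6  418.5] [-3.141e+00  1.000e-03  1.160e-01] [ 0.3  0.7 -0.3]
[1.82, 2.74, 12.84, -0.05, 0.04, -0.27]
```

Call:
{"fn": "arm_command", "kwargs": {
  "steps": [
    [1.8,2.7,0,0,0,-0.3],
    [1.8,2.7,3,0,0,-0.3],
    [1.8,2.7,6.5,0,0,-0.3],
    [1.8,2.7,10,0,0,-0.3],
    [1.8,2.7,12,0,0,-0.3],
    [1.8,2.7,12.8,0,0,-0.3],
    [1.8,2.7,12.8,0,0,-0.3],
    [1.8,2.7,12.8,0,0,-0.3]
  ]
}}

```text
t: 2.98
eef_pos: [534.2, -300.6, 291.8]
tcp_rot: [3.141, -0.001, 0.122]
ft_force: [-0.1, 0.8, 0.2]
opening: 0.997
```

Call:
{"fn": "arm_command", "kwargs": {
  "jaw": 0,
  "steps": [
    [0,0,0,0,0,0],
    [0,0,0,0,0,0],
    [0,0,0,0,0,0],
    [0,0,0,0,0,0],
    [0,0,0,0,0,0],
    [0,0,0,0,0,0],
    [0,0,0,0,0,0],
    [0,0,0,0,0,0]
  ]
}}

```text
t: 3.65
eef_pos: [533.8, -301.3, 290.7]
tcp_rot: [-3.141, 0.0, 0.121]
ft_force: [0.7, -0.3, -1.0]
opening: 0.495
```

```bash
python3 go.py 533.8 -300.6 290 .121 0;python3 - <<'E'
from h import *
print(state()['opening'])
E
```

```text
3.65 [ 533.8 -301.3  290.7] [-3.141  0.     0.121] [ 0.7 -0.3 -1. ]
[0.01, -0.07, 0.07, -0.01, 0.0, 0.01]
0.49527721492537896
```

Call:
{"fn": "arm_command", "kwargs": {
  "steps": [
    [0,0,0,0,0,0],
    [0,0,0,0,0,0],
    [0,0,0,0,0,0],
    [0,0,0,0,0,0],
    [0,0,0,0,0,0],
    [0,0,0,0,0,0]
  ]
}}

```text
t: 4.15
eef_pos: [533.7, -301.2, 290.6]
tcp_rot: [-3.141, 0.0, 0.121]
ft_force: [-1.4, -0.1, -1.3]
opening: 0.317
```

```bash
python3 go.py 492.2 -201.6 290.3 -.028 0
```

```text
4.15 [ 533.7 -301.2  290.6] [-3.141  0.     0.121] [-1.4 -0.1 -1.3]
[-2.92, -10.39, 0.03, -0.02, 0.02, 8.54]
```

Call:
{"fn": "arm_command", "kwargs": {
  "steps": [
    [-0.2,-0.7,0,0,0,0.6],
    [-0.5,-1.7,0,0,0,1.4],
    [-0.8,-2.8,0,0,0,2.3],
    [-1.1,-3.9,0,0,0,3.2],
    [-1.4,-5.0,0,0,0,4.1],
    [-1.7,-6.1,0,0,0,5.0],
    [-2.0,-7.2,0,0,0,5.9],
    [-2.3,-8.3,0,0,0,6.8],
    [-2.6,-9.4,0,0,0,7.7],
    [-2.9,-10.4,0,0,0,8.5],
    [-2.9,-10.4,0,0,0,8.5],
    [-2.9,-10.4,0,0,0,8.5]
  ]
}}

```text
t: 5.15
eef_pos: [492.1, -200.7, 290.7]
tcp_rot: [-3.141, 0.001, -0.026]
ft_force: [0.3, 1.1, -5.8]
opening: 0.312
```

```bash
cat > look.py <<'E'
import sys
from h import *
n,x,y,w,s,x0,y0,x1,y1=sys.argv[1],*map(float,sys.argv[2:9])  ,float(sys.argv[9])
x0,y0,x1,y1=map(int,(x0,y0,x1,y1))
m=cam(n);im=read_camera(n)[y0:y1,x0:x1,::-1].copy();print(state()['t'])
im=cv2.convertScaleAbs(cv2.resize(im,None,fx=s,fy=s,interpolation=cv2.INTER_CUBIC),alpha=1.4);a=np.array([x0,y0])
d=np.load('dock.npy');D=H(d[0],d[1],0,d[2]);P=plate(D);I=H(x,y,0,w) if w else P
for q,c in((ap(I,SOLE),(0,255,255)),(ap(I,BAR),(0,0,255)),(ap(P,PL),(0,255,0)),(ap(P,[[272,-17,44],[284,-17,44],[284,17,44],[272,17,44]]),(255,0,255))): poly(im,m,q,s,a,c)
cv2.imwrite(sys.argv[10],im)
E
python3 look.py top 489.9 -286.5 1.543 3.2 150 170 400 270 pics/t2.png; python3 look.py wrist 489.9 -286.5 1.543 1 0 0 512 384 pics/w2.png
python3 go.py 492.2 -201.6 290.3 -.028 0
python3 -c "
import cv2,numpy as np
a=cv2.imread('pics/t2.png');b=cv2.imread('pics/w2.png')[:270];c=np.zeros((270,800,3),np.uint8);c[:,:512]=b;cv2.imwrite('pics/v2.png',np.vstack([a,c]))"
```

```text
5.2
5.25
5.25 [ 492.4 -201.5  290.6] [-3.141  0.    -0.027] [ 0.2  0.3 -4.2]
[-0.02, 0.01, 0.03, -0.02, 0.02, 0.06]
```

View pics/v2.png

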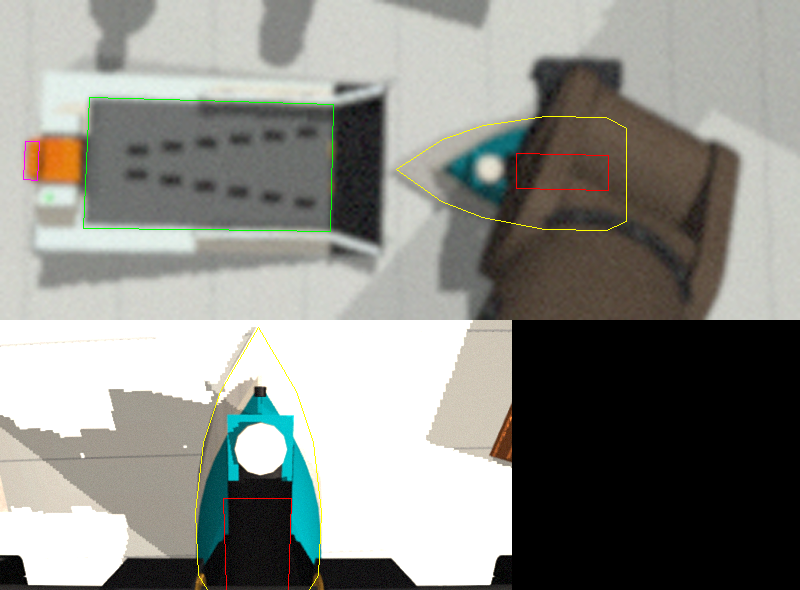

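Call:
{"fn": "arm_command", "kwargs": {
  "jaw": 6,
  "steps": [
    [0,0,0,0,0,0],
    [0,0,0,0,0,0],
    [0,0,0,0,0,0],
    [0,0,0,0,0,0],
    [0,0,0,0,0,0],
    [0,0,0,0,0,0]
  ]
}}

```text
t: 5.75
eef_pos: [492.5, -201.6, 290.8]
tcp_rot: [3.142, -0.0, -0.027]
ft_force: [-0.1, 0.3, 0.5]
opening: 0.625
```

Call:
{"fn": "arm_command", "kwargs": {
  "steps": [
    [0,0,-2,0,0,0],
    [0,0,-5,0,0,0],
    [0,0,-8,0,0,0],
    [0,0,-8,0,0,0]
  ]
}}

```text
t: 6.08
eef_pos: [492.9, -201.8, 375.6]
tcp_rot: [3.138, -0.007, -0.027]
ft_force: [0.1, 0.3, 0.6]
opening: 0.63
```

```bash
python3 go.py 487.2 -382 370 -.028 15;python3 go.py 487.2 -382 256 -.028 15
```

```text
6.0833 [ 492.9 -201.8  375.6] [ 3.138 -0.007 -0.027] [0.1 0.3 0.6]
[-0.09, 18.03, 0.62, 15.19, -0.37, 0.1]
6.0833 [ 492.9 -201.8  375.6] [ 3.138 -0.007 -0.027] [0.1 0.3 0.6]
[-0.16, 17.99, 12.02, 15.19, -0.37, 0.1]
```

Call:
{"fn": "arm_command", "kwargs": {
  "jaw": 5,
  "steps": [
    [0,4,0,0,0,0],
    [0,8,0,4,0,0],
    [0,12,0,8,0,0],
    [-0.1,16,0,12,0,0],
    [-0.1,18,1,15,0,0],
    [-0.1,18,4,15,0,0],
    [-0.1,18,8,15,0,0],
    [-0.1,18,11,15,0,0],
    [-0.1,18,12,15,0,0],
    [-0.1,18,12,15,0,0],
    [-0.1,18,12,15,0,0]
  ]
}}

```text
t: 7.0
eef_pos: [486.9, -381.6, 251.4]
tcp_rot: [-2.88, -0.0, -0.027]
ft_force: [0.2, -1.3, 0.9]
opening: 0.528
```

```bash
cat > push.py <<'E'
import sys
from h import *
# push.py c [zc lat]: put finger front corner at dock x=c, height zc, lateral lat; tilt 15
c,zc,lat,t=(list(map(float,sys.argv[1:]))+[75,0,15][len(sys.argv)-2:])
s=state();d=np.load('dock.npy');w=d[2]-np.pi/2;u=np.array([np.cos(d[2]),np.sin(d[2])]);v=np.array([-u[1],u[0]]);a=np.radians(t)
f=190*np.sin(a)+10*np.cos(a);h=190*np.cos(a)-10*np.sin(a)
p=d[:2]+u*(c-f)+v*lat;R=(Ro.from_euler('xyz',[np.pi,0,w])*Ro.from_euler('x',a)).as_euler('xyz')
e=s['eef_pos'];q=(e[:2]-d[:2])
print(s['t'],e.round(1),s['tcp_rot'].round(3),s['ft_force'].round(1),'now c',(q@u+f).round(1),'lat',(q@v).round(1))
print(rel(e,s['tcp_rot'],[*p,zc+h],R))
E
python3 push.py -395;python3 push.py -270
```

```text
7.0 [ 486.9 -381.6  251.4] [-2.88  -0.    -0.027] [ 0.2 -1.3  0.9] now c -431.3 lat 0.4
[0.04, -3.62, 0.5, 0.0, -0.0, 0.04]
7.0 [ 486.9 -381.6  251.4] [-2.88  -0.    -0.027] [ 0.2 -1.3  0.9] now c -431.3 lat 0.4
[0.05, -15.7, 3.73, 0.0, -0.0, 0.04]
```

Call:
{"fn": "arm_command", "kwargs": {
  "steps": [
    [0,-1.5,0,0,0,0],
    [0,-3.0,0.3,0,0,0],
    [0,-3.6,0.5,0,0,0],
    [0,-4.2,0.65,0,0,0],
    [0,-4.9,0.85,0,0,0],
    [0,-5.6,1.0,0,0,0],
    [0,-6.4,1.25,0,0,0],
    [0,-7.2,1.45,0,0,0],
    [0,-8.0,1.65,0,0,0],
    [0,-8.8,1.9,0,0,0],
    [0,-9.4,2.05,0,0,0],
    [0,-9.9,2.2,0,0,0]
  ]
}}

```text
t: 8.0
eef_pos: [489.3, -279.5, 255.1]
tcp_rot: [-2.88, -0.0, -0.027]
ft_force: [-0.2, -4.1, 3.1]
opening: 0.526
```

```bash
python3 push.py -270; python3 look.py top 491.7 -221.6 1.543 3.2 150 170 400 270 pics/t3.png;python3 look.py scene 491.7 -221.6 1.543 3 130 110 390 230 pics/s3.png;python3 -c "
import cv2,numpy as np
a=cv2.imread('pics/t3.png')[:240];b=cv2.imread('pics/s3.png');c=np.zeros((240+len(b),800,3),np.uint8);c[:240]=a;c[240:,:b.shape[1]]=b;cv2.imwrite('pics/v3.png',c[:600])"
```

```text
8.0 [ 489.3 -279.5  255.1] [-2.88  -0.    -0.027] [-0.2 -4.1  3.1] now c -329.1 lat 0.8
[0.08, -5.73, 1.45, 0.0, 0.01, 0.04]
8.05
8.1
```

View pics/v3.png

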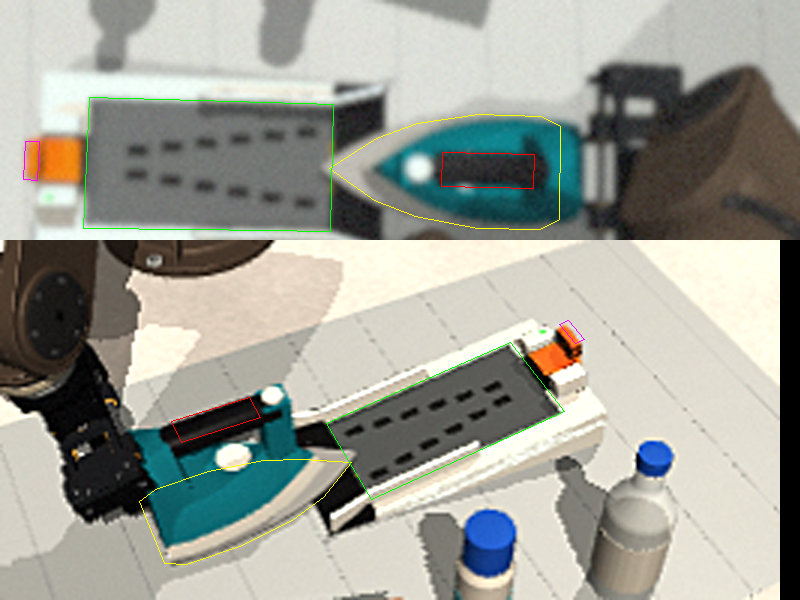

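Call:
{"fn": "arm_command", "kwargs": {
  "steps": [
    [0,-0.7,0.2,0,0,0],
    [0,-1.6,0.42,0,0,0],
    [0,-2.6,0.7,0,0,0],
    [0,-3.6,0.96,0,0,0],
    [0,-4.6,1.23,0,0,0],
    [0,-5.6,1.5,0,0,0],
    [0,-6.6,1.77,0,0,0],
    [0,-7.6,2.03,0,0,0],
    [0,-8.6,2.3,0,0,0],
    [0,-9.6,2.57,0,0,0],
    [0,-10.5,2.81,0,0,0],
    [0,-11.2,3.0,0,0,0]
  ]
}}

```text
t: 9.1
eef_pos: [492.5, -163.2, 255.2]
tcp_rot: [-2.88, -0.0, -0.027]
ft_force: [-0.2, -5.0, 0.9]
opening: 0.52
```

```bash
python3 push.py -150;python3 push.py -125
```

```text
9.1 [ 492.5 -163.2  255.2] [-2.88  -0.    -0.027] [-0.2 -5.   0.9] now c -212.8 lat 0.8
[0.09, -6.08, 1.55, 0.0, 0.0, 0.06]
9.1 [ 492.5 -163.2  255.2] [-2.88  -0.    -0.027] [-0.2 -5.   0.9] now c -212.8 lat 0.8
[0.09, -8.5, 2.2, 0.0, 0.0, 0.06]
```

Call:
{"fn": "arm_command", "kwargs": {
  "steps": [
    [0,-0.6,0.15,0,0,0],
    [0,-1.3,0.35,0,0,0],
    [0,-2.0,0.5,0,0,0],
    [0,-2.7,0.7,0,0,0],
    [0,-3.4,0.9,0,0,0],
    [0,-4.1,1.05,0,0,0],
    [0,-4.8,1.25,0,0,0],
    [0,-5.4,1.4,0,0,0],
    [0,-6.0,1.55,0,0,0],
    [0,-6.6,1.7,0,0,0],
    [0,-7.1,1.83,0,0,0],
    [0,-7.5,1.93,0,0,0]
  ]
}}

```text
t: 10.1
eef_pos: [494.7, -86.4, 256.1]
tcp_rot: [-2.88, -0.001, -0.027]
ft_force: [0.0, -6.6, 4.1]
opening: 0.528
```

```bash
python3 push.py -117
```

```text
10.1 [494.7 -86.4 256.1] [-2.88e+00 -1.00e-03 -2.70e-02] [ 0.  -6.6  4.1] now c -135.9 lat 0.8
[0.08, -1.83, 0.51, 0.01, -0.03, 0.04]
```

Call:
{"fn": "arm_command", "kwargs": {
  "steps": [
    [0,-0.2,0.05,0,0,0],
    [0,-0.4,0.1,0,0,0],
    [0,-0.6,0.15,0,0,0],
    [0,-0.8,0.2,0,0,0],
    [0,-1.0,0.26,0,0,0],
    [0,-1.2,0.32,0,0,0],
    [0,-1.4,0.37,0,0,0],
    [0,-1.6,0.42,0,0,0],
    [0,-1.75,0.46,0,0,0],
    [0,-1.8,0.48,0,0,0],
    [0,-1.8,0.48,0,0,0]
  ]
}}

```text
t: 11.02
eef_pos: [495.0, -68.0, 255.8]
tcp_rot: [-2.879, 0.0, -0.027]
ft_force: [-1.5, -2.7, -0.2]
opening: 0.522
```

```bash
python3 push.py -117;python3 look.py top 0 0 0 3.2 150 180 360 260 pics/t4.png;python3 look.py scene 0 0 0 4 210 130 350 225 pics/s4.png;python3 -c "
import cv2,numpy as np
a=cv2.imread('pics/t4.png');b=cv2.imread('pics/s4.png')[:340];c=np.zeros((len(a)+len(b),680,3),np.uint8);c[:len(a),:a.shape[1]]=a;c[len(a):,:b.shape[1]]=b;cv2.imwrite('pics/v4.png',c[:600])"
```

```text
11.0167 [495.  -68.  255.8] [-2.879  0.    -0.027] [-1.5 -2.7 -0.2] now c -117.5 lat 1.0
[0.1, -0.06, -0.0, -0.02, 0.04, 0.04]
11.0667
11.1167
```

View pics/v4.png

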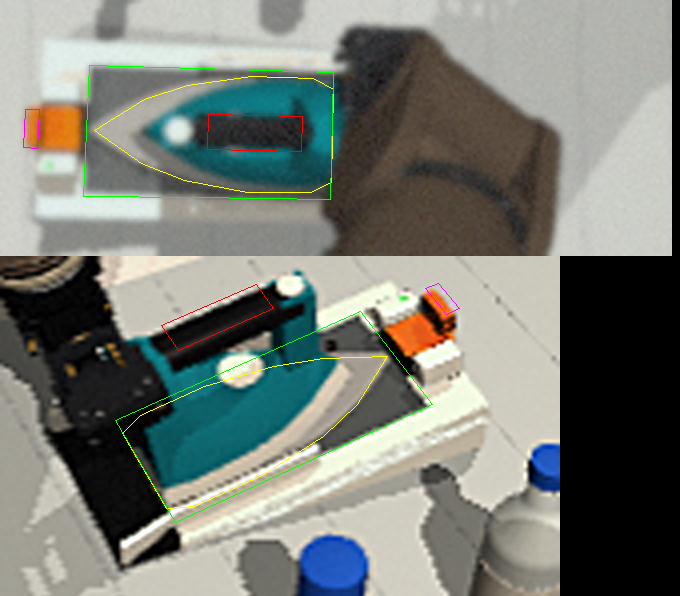

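Call:
{"fn": "arm_command", "kwargs": {
  "steps": [
    [0,-0.1,0.03,0,0,0],
    [0,-0.2,0.05,0,0,0],
    [0,-0.3,0.08,0,0,0],
    [0,-0.3,0.08,0,0,0],
    [0,-0.3,0.08,0,0,0]
  ]
}}

```text
t: 11.53
eef_pos: [495.3, -65.3, 256.0]
tcp_rot: [-2.88, -0.001, -0.027]
ft_force: [-0.6, -4.7, 2.8]
opening: 0.529
```

```bash
python3 push.py -113
```

```text
11.5333 [495.3 -65.3 256. ] [-2.88e+00 -1.00e-03 -2.70e-02] [-0.6 -4.7  2.8] now c -114.8 lat 0.8
[0.08, -0.17, 0.05, 0.01, -0.03, 0.04]
```

Call:
{"fn": "arm_command", "kwargs": {
  "steps": [
    [0,-0.1,0.03,0,0,0],
    [0,-0.2,0.05,0,0,0],
    [0,-0.3,0.08,0,0,0],
    [0,-0.3,0.08,0,0,0],
    [0,-0.3,0.08,0,0,0]
  ]
}}

```text
t: 11.95
eef_pos: [495.5, -62.8, 256.2]
tcp_rot: [-2.882, -0.002, -0.027]
ft_force: [-1.6, -13.1, 5.4]
opening: 0.524
```

Call:
{"fn": "arm_command", "kwargs": {
  "steps": [
    [0,1.5,-0.4,0,0,0],
    [0,4,-1.1,0,0,0],
    [0,7,-1.9,0,0,0],
    [0,10,-2.7,0,0,0],
    [0,10,-2.7,0,0,0]
  ]
}}

```text
t: 12.37
eef_pos: [492.5, -169.3, 255.9]
tcp_rot: [-2.88, -0.001, -0.03]
ft_force: [-1.0, 0.4, -0.1]
opening: 0.525
```

```bash
python3 push.py -113;python3 look.py top 0 0 0 3.2 150 180 360 260 pics/t5.png;python3 look.py scene 0 0 0 4 210 130 350 225 pics/s5.png;python3 -c "
import cv2,numpy as np
a=cv2.imread('pics/t5.png');b=cv2.imread('pics/s5.png')[:340];c=np.zeros((len(a)+len(b),680,3),np.uint8);c[:len(a),:a.shape[1]]=a;c[len(a):,:b.shape[1]]=b;cv2.imwrite('pics/v5.png',c[:600])"
```

```text
12.3667 [ 492.5 -169.3  255.9] [-2.88e+00 -1.00e-03 -3.00e-02] [-1.   0.4 -0.1] now c -218.8 lat 0.7
[0.04, -10.22, 2.73, 0.03, -0.08, -0.11]
12.4167
12.4667
```

View pics/v5.png

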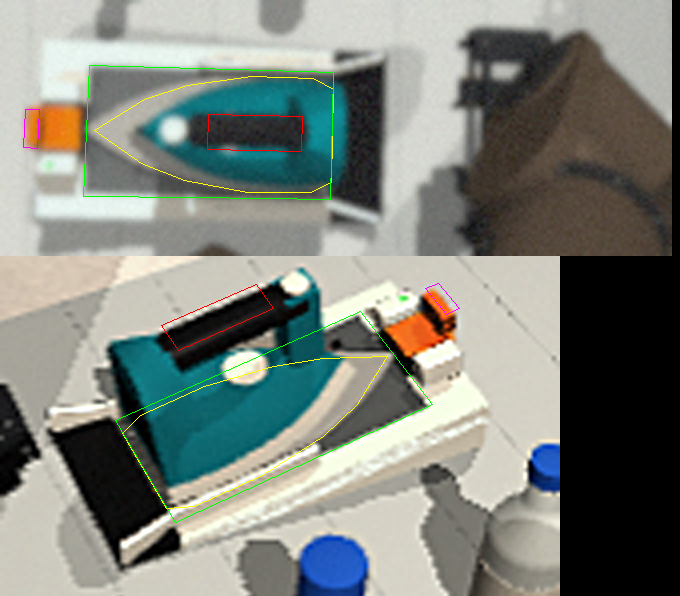

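```bash
cat > lock.py <<'E'
import sys
from h import *
# lock.py X Z : fingertip -u face at dock (X,Z), tool vertical
X,Z=map(float,sys.argv[1:3]);s=state();d=np.load('dock.npy');w=d[2]-np.pi/2;u=np.array([np.cos(d[2]),np.sin(d[2])])
p=d[:2]+u*(X+10);e=s['eef_pos'];q=e[:2]-d[:2];v=np.array([-u[1],u[0]])
print(s['t'],e.round(1),s['ft_force'].round(1),'X',(q@u-10).round(1),'lat',(q@v).round(1),'Z',e[2]-190,s['opening'])
print(rel(e,s['tcp_rot'],[*p,Z+190],[np.pi,0,w]))
E
python3 lock.py -200 250; python3 lock.py 200 250
```

```text
12.4667 [ 492.2 -166.1  255.8] [-0.2  0.8  0.4] X -284.5 lat 1.1 Z 65.75839302845256 0.5249184331159489
[0.08, -12.95, -15.6, -15.06, 0.04, -0.09]
12.4667 [ 492.2 -166.1  255.8] [-0.2  0.8  0.4] X -284.5 lat 1.1 Z 65.75839302845256 0.5249184331159489
[0.03, -51.57, -5.2, -15.06, 0.04, -0.09]
```

Call:
{"fn": "arm_command", "kwargs": {
  "jaw": 0,
  "steps": [
    [0,-1.2,-4,0,0,0],
    [0,-2.3,-8,0,0,0],
    [0,-3.4,-12,0,0,0],
    [0,-4.5,-16,0,0,0],
    [0,-4.8,-17.6,-3,0,0],
    [0,-8.5,-16.5,-8,0,0],
    [0,-12.4,-15.4,-15,0,0],
    [0,-16.3,-14.4,-15,0,0],
    [0,-20.2,-13.4,-15,0,0],
    [0,-24.1,-12.3,-15,0,0],
    [0,-28,-11.3,-15,0,0],
    [0,-31.9,-10.3,-15,0,0]
  ]
}}

```text
t: 13.47
eef_pos: [498.8, 119.0, 438.0]
tcp_rot: [-3.141, 0.001, -0.026]
ft_force: [0.8, -0.8, 0.0]
opening: 0.006
```

```bash
python3 lock.py 200 240
```

```text
13.4667 [498.8 119.  438. ] [ 0.8 -0.8  0. ] X 0.6 lat 2.4 Z 248.01747538473393 0.005904474978177031
[0.28, -19.94, 0.81, -0.03, 0.06, 0.12]
```

Call:
{"fn": "arm_command", "kwargs": {
  "steps": [
    [0.2,-4,0,0,0,0],
    [0.2,-8,0,0,0,0],
    [0.2,-12,0,0,0,0],
    [0.2,-16,0,0,0,0],
    [0.2,-19,0.5,0,0,0],
    [0.2,-19,3.5,0,0,0],
    [0.2,-19,6,0,0,0],
    [0.2,-19,6,0,0,0]
  ]
}}

```text
t: 14.13
eef_pos: [505.3, 307.0, 373.6]
tcp_rot: [3.138, 0.008, -0.025]
ft_force: [-1.0, -0.9, -0.7]
opening: 0.006
```

```bash
python3 lock.py 190 84.5; python3 look.py wrist 0 0 0 1.5 0 0 512 384 pics/w5.png
```

```text
14.1333 [505.3 307.  373.6] [-1.  -0.9 -0.7] X 188.8 lat 1.1 Z 183.57896988829572 0.006124693343988969
[0.19, -0.15, 9.91, 0.18, 0.43, 0.18]
14.1833
```

View pics/w5.png

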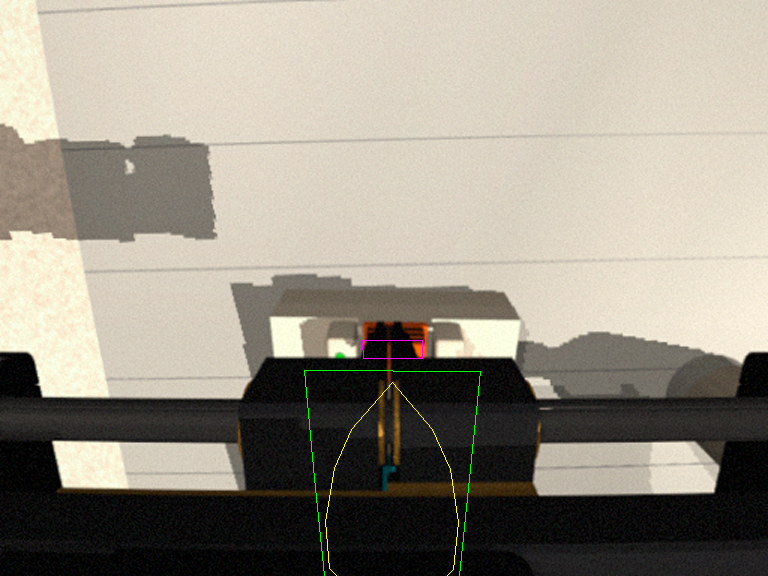

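Call:
{"fn": "arm_command", "kwargs": {
  "steps": [
    [0,0,3,0,0,0],
    [0,0,6,0,0,0],
    [0,0,8.5,0,0,0],
    [0,0,9.9,0,0,0],
    [0,0,9.9,0,0,0],
    [0,0,9.9,0,0,0]
  ]
}}

```text
t: 14.68
eef_pos: [507.5, 305.9, 280.4]
tcp_rot: [-3.141, -0.0, -0.027]
ft_force: [1.1, -0.6, 0.1]
opening: 0.004
```

```bash
python3 lock.py 167.5 84.5;  python3 lock.py 142.8 80.6
```

```text
14.6833 [507.5 305.9 280.4] [ 1.1 -0.6  0.1] X 187.8 lat -1.0 Z 90.35293060582245 0.00370135130536111
[-0.11, 2.03, 0.58, -0.03, -0.02, 0.03]
14.6833 [507.5 305.9 280.4] [ 1.1 -0.6  0.1] X 187.8 lat -1.0 Z 90.35293060582245 0.00370135130536111
[-0.11, 4.5, 0.97, -0.03, -0.02, 0.03]
```

Call:
{"fn": "arm_command", "kwargs": {
  "steps": [
    [-0.1,0.6,0.3,0,0,0],
    [-0.1,1.2,0.6,0,0,0],
    [-0.1,1.6,0.6,0,0,0],
    [-0.1,2.0,0.6,0,0,0],
    [-0.1,2.4,0.65,0,0,0],
    [-0.1,2.8,0.7,0,0,0],
    [-0.1,3.2,0.76,0,0,0],
    [-0.1,3.6,0.82,0,0,0],
    [-0.1,3.9,0.87,0,0,0],
    [-0.1,4.2,0.92,0,0,0],
    [-0.1,4.4,0.95,0,0,0],
    [-0.1,4.4,0.95,0,0,0]
  ]
}}

```text
t: 15.68
eef_pos: [505.1, 261.6, 269.8]
tcp_rot: [-3.141, -0.0, -0.028]
ft_force: [-0.3, 4.5, 2.4]
opening: 0.006
```

```bash
python3 lock.py 142.8 80.6
```

```text
15.6833 [505.1 261.6 269.8] [-0.3  4.5  2.4] X 143.4 lat 0.1 Z 79.77220124633743 0.0056081866112615755
[0.01, 0.06, -0.08, -0.05, -0.02, 0.01]
```

Sliding at about 4.5 N; continuing until it meets the hard stop.

Call:
{"fn": "arm_command", "kwargs": {
  "steps": [
    [0,0.1,0,0,0,0],
    [0,0.2,0,0,0,0],
    [0,0.3,0,0,0,0],
    [0,0.3,0,0,0,0],
    [0,0.3,0,0,0,0]
  ]
}}

```text
t: 16.1
eef_pos: [504.9, 260.3, 269.9]
tcp_rot: [-3.138, -0.002, -0.028]
ft_force: [-2.4, 18.0, 0.3]
opening: 0.002
```

Call:
{"fn": "arm_command", "kwargs": {
  "steps": [
    [0,0.1,0,0,0,0],
    [0,0.2,0,0,0,0],
    [0,0.2,0,0,0,0],
    [0,0.2,0,0,0,0]
  ]
}}

```text
t: 16.43
eef_pos: [504.8, 259.4, 270.0]
tcp_rot: [-3.136, -0.002, -0.028]
ft_force: [-3.0, 30.0, -1.3]
opening: 0.004
```

```bash
python3 lock.py 142.8 80.6
```

```text
16.4333 [504.8 259.4 270. ] [-3.  30.  -1.3] X 141.1 lat 0.3 Z 79.99485358326257 0.0036769101242583747
[0.03, -0.17, -0.06, -0.33, -0.14, -0.02]
```

Call:
{"fn": "arm_command", "kwargs": {
  "steps": [
    [0,-1,0,0,0,0],
    [0,-3,0,0,0,0],
    [0,-5,0,0,0,0],
    [0,-5,-4,0,0,0],
    [0,-7,-8,0,0,0],
    [0,-10,-12,0,0,0],
    [0,-14,-14,0,0,0],
    [0,-14,-14,0,0,0],
    [0,-14,-14,0,0,0]
  ]
}}

```text
t: 17.18
eef_pos: [508.3, 398.7, 411.6]
tcp_rot: [-3.14, -0.003, -0.025]
ft_force: [0.7, 0.6, 0.0]
opening: 0.005
```

```bash
sed -i 's/\[272,-17,44\],\[284,-17,44\],\[284,17,44\],\[272,17,44\]/[247,-17,44],[259,-17,44],[259,17,44],[247,17,44]/' look.py
python3 look.py top 0 0 0 3.8 155 185 285 260 pics/t6.png;python3 look.py scene 0 0 0 5 215 130 345 210 pics/s6.png;python3 -c "
import cv2,numpy as np
a=cv2.imread('pics/t6.png')[:195];b=cv2.imread('pics/s6.png')[:400];c=np.zeros((len(a)+len(b),650,3),np.uint8);c[:len(a),:a.shape[1]]=a;c[len(a):,:b.shape[1]]=b;cv2.imwrite('pics/v6.png',c[:600])"
```

```text
17.2333
17.2833
```

View pics/v6.png

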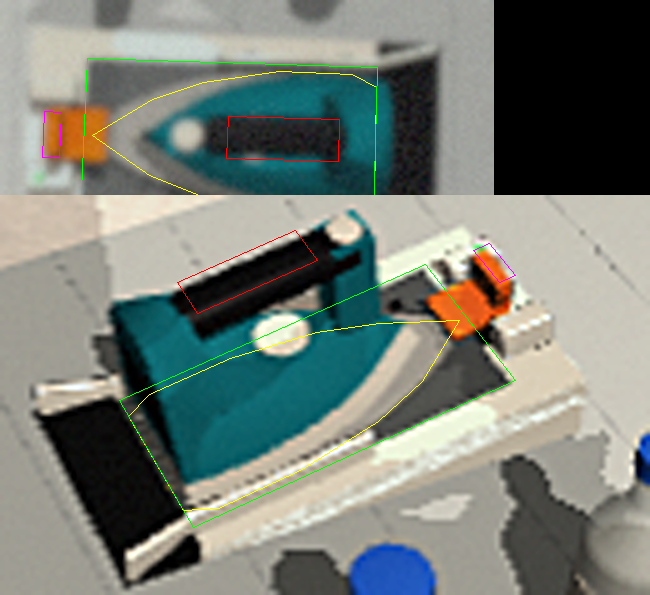

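```bash
python3 -c "
from cell import job_done,state
print(state()['t'],state()['ft_force']);print(job_done())"
```

```text
17.2833 [ 0.20428777  0.38293513 -1.20080795]
the job is handed in; nothing more can be done
None
```

The iron is on its charging base with the toe lock shut, and the job was handed in at 17.3 s with the gripper clear of everything.

**How it was done:** I gripped the handle to slide the iron along the mat and line it up with the base, then let go. With two fingertips on the heel face I pushed it up the ramp and over the lip until the nose met the stop. Then I pushed the orange tab down the slope from behind.

**Last checks:**
- **Iron seated:** The push force rose from about 5 to 13 N at the position where the nose stop was expected, so the heel is about 7 mm past the lip. In the final top and scene pictures the iron lies straight between the cheeks and its outline fits the plate's slope. I judged that the heel dropped from the overlays and this contact; I did not measure its height separately.
- **Toe lock:** It met its hard stop at about 30 N, where full travel was expected, and the tongue covers the tip of the sole.
- **Bystanders:** The arm was never near the spray can, bottle or basket. I did not check their final positions separately.

**One reading that didn't fit:** during the handle slide the wrist read up to about 6 N downward, so the gripper may have carried part of the iron's weight for a moment. The handle was kept at its original height throughout, so the iron was not raised.

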